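Unclip the price sign and hold the demister dial on its third click

ROBOT

A 6-joint arm with a two-finger parallel gripper is mounted at the origin on the work surface. World frame = base frame: x ahead of the robot, y to its left, z up, the work surface at z = 0. Lengths are in mm, angles in rad, forces in N, time in s.
With the tool pointing down it reaches from about 375 to 750 mm from the base axis. Payload 9 kg.
Tool frame: the origin (TCP) lies midway between the tips of the shut fingers; the grasp point (between the pads) lies 19 mm behind it (bot.grip_point_offset is the z of the grasp point in the tool frame, in mm); z points along the fingers, y is the direction in which the jaws open and shut (so a half turn about z gives the same grasp; the last joint's range is limited). The gripper opens to 85 mm and grips with 20 to 120 N. Pads are 22 mm wide; open, the fingers measure 114 mm over their backs; the gripper's body (76 mm by 85 mm) begins 54 mm behind the grasp point. The pads swing forward as they close: fully open they stand 13 mm farther back than shut.
Start: joints at [-1.397, 0.104, 0.097, 1.564, 0, 1.353], TCP at [229.124, -554.562, 231.331] pointing down, gripper open.
Joint ranges: [-2.99, 2.99], [-0.84, 1.86], [-1.1, 1.16], [-1.84, 2.11], [-1.51, 1.56], [-3.14, 3.14]. Speed limits (rad/s): [2.22, 2.22, 2.57, 3.14, 3.14, 3.14].

INTERFACE

Orientations are given as a rotation vector (axis times angle).
In Python, from bench import bot, optics, order, spotter gives the robot as it stands.
- The arm moves only by the shell command python3 -m jog 'ROWS' [FORCE]. ROWS is JSON, a list that holds one entry, the list of rows, each a list of 7 numbers: the turn, a rotation vector about the tool's x, y, z in degrees, then the shift along the tool's x, y, z in units of 50 mm (1.0 is 50 mm), then the opening, from -1 (shut) to 1 (fully open). A call has 1 to 5 rows; each row shifts and turns the commanded pose from where the row before left it, along the tool's axes as they then stand; what a row does not reach is not made up. A row lasts 1/10 s, in which the tool goes at most 50 mm and 8.59 degrees, less where a joint would pass 70% of its speed; a pose out of reach is approached as far as the arm can. A call is refused whole if a number of a shift passes 1 or a number of a turn 8.59, either way. A call with a gripper value outside its range is refused whole. The fingers move at their own pace and stop on an object; FORCE is the grip in N (left out, the last holds). Time passes only in rows, so rows that do not move let the fingers close. It gives the time, the measured TCP pose, the force and the opening at its end, in the units of the state.
- bot.read_state(): the state, without advancing time (a new reading comes with each control period).
- optics.snapshot(name): name is "scene" or "top"; returns a dict with "img" (420x560x3 uint8, red, green, blue), "vfov" (degrees; the focal length in pixels is half the picture's height over the tangent of half this angle, whatever the lens; pixels are square), "cx", "cy" (the principal point, pixels), "dist_coeffs" ([k1, k2, p1, p2, k3] as OpenCV has them; the pictures are not rectified), "extrinsics" (4x4, takes a point from camera to world coordinates). Camera axes: x right, y up, looking along -z (the intrinsics and any distortion apply to the point x, -y, -z); pixel columns grow to the right and rows downward; lengths in mm; the calibration is good to about 2 mm. A picture is of the moment at which its call begins. There is no depth.
- order.sign_off(): hands the job in, once; it reports no verdict.
Trained networks look in a picture, given as the dict that the camera call returned (one of the last four; its "shot" number tells which), for a name from the list of things; names that differ only in an ending like _2 or _b are one class to them, and where a whole thing is asked for, a point or a joint stands for the part that bears it (a point fixed in the world has none). Each returns a list of dicts, best first, with "score" (0 to 1); they miss things now and then, are a little off and sometimes report something else, mostly with a low value. They report only what shows in the picture. A call takes as long as a camera call. They do not tell look-alikes from the thing itself.
- spotter.regions_of(thing, picture): "mask" (420x560 bool, what is visible of it) and "at" ([column, row] in pixels, amid what is visible of it).
The state is a dict: "time": time; "joint_pos": joint angles; "qd": joint speeds; "tau": joint torques, N m; "position": TCP position; "tcp_rot": TCP orientation; "ft_force": force on the tool from outside, world axes, zero at the start; "ft_torque": the same for the moment, N m; "gripper_width": finger opening in mm.
Only numpy, scipy, OpenCV 4.12 (cv2) and the standard library are available. Lean on these libraries where they do the work, as an engineer would, in place of code of your own. Each camera call takes 0.05 s, during which the arm holds its last target. There are 200 camera calls.

TASK

The cake case has fogged up, but the price sign clipped in the rail on the demister unit is in the way of its dial: pull that sign up out of the rail, lower it gently into the empty steel tray so that it stands upright there, and let go of it. Then turn the spring-return dial on the unit clockwise past its first and second clicks to the third, and hold it there: finish while still holding the dial with the fingers, since it springs back if released. Leave the cakes, the jar and the spare sign where they are.

Things in the scene. Friction and masses are not known exactly. Their poses are not given: they have to be found in the camera images.
- unit: Demister unit, fixed: dark steel box 200 (x) x 220 (y) x 60 mm high on the counter. Origin at the centre of its underside, z up. On its top are the ticket rail (middle at x = -45 mm) and the dial (axis at x = +45 mm, y = 0).
- rail_mid (a point): Middle of the aluminium ticket rail's floor, on the unit's top; unit's axes. The rail runs along y: two walls 16 mm high, 3 mm thick, 38 mm apart, 110 mm long. In the middle of each wall is a sprung steel roller catch in a housing that reaches 22 mm above the box and 35 mm either side (x) of the rail's middle.
- sign: Price sign clipped in the rail: black board 10 (x) x 110 (y) x 80 mm, 45 to 125 mm above the origin, on a neck 24 mm wide and a steel foot 36 (x) x 70 (y) x 22 mm that stands stably. About 180 g. Origin: centre of the foot's underside, z up. Sprung rollers lie over a bead on each long side of the foot: pull straight up with about 10 N, free after 10 mm, clear of the rail after 25 mm.
- tray: Empty steel tray, fixed: 190 (x) x 230 (y) mm, rim 12 mm high and 4 mm thick, its inner floor 4 mm above the counter. Origin at the centre of its underside, z up.
- dial_grip (a point): Point on the dial's axis, 92 mm above the counter, mid-height of its black grip bar: 46 mm long (this point's x), 14 mm thick (its y), upright sides, top 104 mm and lower edge 74 mm above the counter, on a 48 mm disc. Axes turn with the dial, z up; a white line on top marks its -x end, the pointer.
- dial (a joint): Dial angle, rad: 0 at rest (pointer to the unit's -x side), growing clockwise seen from above (pointer towards the unit's +y). Light clicks at 0.4 (one pip), 0.8 (two pips), 1.2 (three pips); hard stop 1.27. A spring always turns it back to 0 if released: about 0.07 N m at rest, 0.16 N m at the third click, give or take 0.04 N m for the detents.
- cupcake: Bystander: cupcake in a paper case, 72 mm diameter, 91 mm high. Origin at the centre of its underside.
- mousse: Bystander: red domed mousse cake on a gold board of 124 mm diameter, 57 mm high. Origin at the centre of its underside.
- jar: Bystander: amber glass jar, 72 mm diameter, 110 mm high. Origin at the centre of its underside.
- spare_sign: Bystander: a spare sign of the same form as the other, standing on the counter itself. Origin at the centre of its foot's underside.
There are look-alikes about, which are no part of the job. Leave any blue, orange or purple look-alike of the sign alone.

How it is judged:
By the outcome, as a careful person would: the job done as asked, in the order asked, and still so for the second after the job is handed in, while the arm keeps its last pose, push and grip.
It also fails if it takes over 51 s, if anything falls off the work surface, if the arm or the gripper's body presses on something with over 40 N, if the wrist force passes 120 N, or if a joint passes its speed limit or range.

## Working session

There is one attempt and no reset: what is moved stays moved. The work goes in short steps, Python scripts to look and compute and a shell command to move; the robot and the scene stay as the last step left them, time stands still between calls to the robot, and variables do not carry over. Pictures are saved under pics/ and viewed, about 8 in all and at most 12, crops included, and the job is handed in when it is done.

```bash
ls; mkdir -p pics; cat > h.py <<'E'
import numpy as np, cv2
from bench import bot, optics, order, spotter
def cam(p):
    h=p["img"].shape[0]; f=h/2/np.tan(np.radians(p["vfov"])/2)
    K=np.array([[f,0,p["cx"]],[0,f,p["cy"]],[0,0,1.]]); return K,np.array(p["dist_coeffs"],float),np.array(p["extrinsics"])
def px2w(p,uv,z):
    K,d,E=cam(p); u=cv2.undistortPoints(np.array(uv,float).reshape(-1,1,2),K,d).reshape(-1,2)
    r=np.c_[u[:,0],-u[:,1],-np.ones(len(u))]@E[:3,:3].T; t=(z-E[2,3])/r[:,2]
    return E[:3,3]+r*t[:,None]
def w2px(p,X):
    K,d,E=cam(p); c=(np.array(X,float).reshape(-1,3)-E[:3,3])@E[:3,:3]
    return cv2.projectPoints(c*[1,-1,-1],np.zeros(3),np.zeros(3),K,d)[0].reshape(-1,2)
def save(p,n,crop=None,s=1):
    im=p["img"][:,:,::-1]
    if crop: im=im[crop[1]:crop[3],crop[0]:crop[2]]
    cv2.imwrite(n,cv2.resize(im,None,fx=s,fy=s,interpolation=cv2.INTER_CUBIC))
E
python3 - <<'E'
from h import *
import pickle
for n in("top","scene"):
    p=optics.snapshot(n); save(p,f"pics/{n}0.png",s=1.4); pickle.dump(p,open(n+"0.pkl","wb"))
    print(n,p["vfov"],p["dist_coeffs"],np.round(p["extrinsics"],2).tolist())
    for t in("unit","sign","tray","dial_grip","cupcake","mousse","jar","spare_sign"):
        print(t,[(round(r["score"],2),np.round(r["at"]).tolist(),int(r["mask"].sum())) for r in spotter.regions_of(t,p)[:4]])
s=bot.read_state();print({k:np.round(v,3).tolist() for k,v in s.items()})
E
```

```text
pics
top 45.35507257830341 [-0.09732434  0.          0.          0.          0.        ] [[-0.01, 0.99, -0.13, 310.85], [-1.0, -0.01, 0.0, -67.08], [0.0, 0.13, 0.99, 1670.21], [0.0, 0.0, 0.0, 1.0]]
unit [(0.63, [324.0, 216.0], 3962)]
sign [(0.87, [398.0, 253.0], 336), (0.87, [434.0, 213.0], 317), (0.86, [349.0, 294.0], 397), (0.85, [344.0, 151.0], 343)]
tray [(0.92, [189.0, 224.0], 3876)]
dial_grip [(0.5, [317.0, 206.0], 186)]
cupcake [(0.59, [250.0, 255.0], 337)]
mousse [(0.84, [253.0, 141.0], 1005), (0.65, [323.0, 216.0], 3909)]
jar [(0.69, [122.0, 212.0], 541)]
spare_sign [(0.74, [390.0, 194.0], 438)]
scene 48.737760759590614 [-0.09703584  0.          0.          0.          0.        ] [[-0.36, -0.79, 0.51, 1310.42], [0.93, -0.29, 0.21, 254.83], [-0.01, 0.55, 0.84, 1416.25], [0.0, 0.0, 0.0, 1.0]]
unit [(0.87, [240.0, 212.0], 3094)]
sign [(0.87, [192.0, 160.0], 620), (0.82, [196.0, 243.0], 539), (0.78, [243.0, 144.0], 536), (0.72, [237.0, 182.0], 635)]
tray [(0.73, [357.0, 249.0], 3322)]
dial_grip [(0.28, [179.0, 204.0], 628)]
cupcake [(0.8, [316.0, 200.0], 321)]
mousse [(0.76, [275.0, 300.0], 1049), (0.69, [238.0, 213.0], 2987)]
jar [(0.73, [425.0, 271.0], 642)]
spare_sign [(0.95, [180.0, 203.0], 589)]
{'time': 0.9, 'joint_pos': [-1.397, 0.104, 0.097, 1.564, 0.0, 1.353], 'qd': [0.003, -0.0, 0.001, -0.0, -0.002, 0.001], 'tau': [0.0, -55.675, 50.378, 0.0, -0.0, -0.0], 'position': [229.127, -554.54, 231.323], 'tcp_rot': [3.081, 0.612, 0.0], 'ft_force': [-0.265, 0.431, -0.665], 'ft_torque': [-0.016, -0.029, 0.016], 'gripper_width': 85.063}
```

View pics/top0.png

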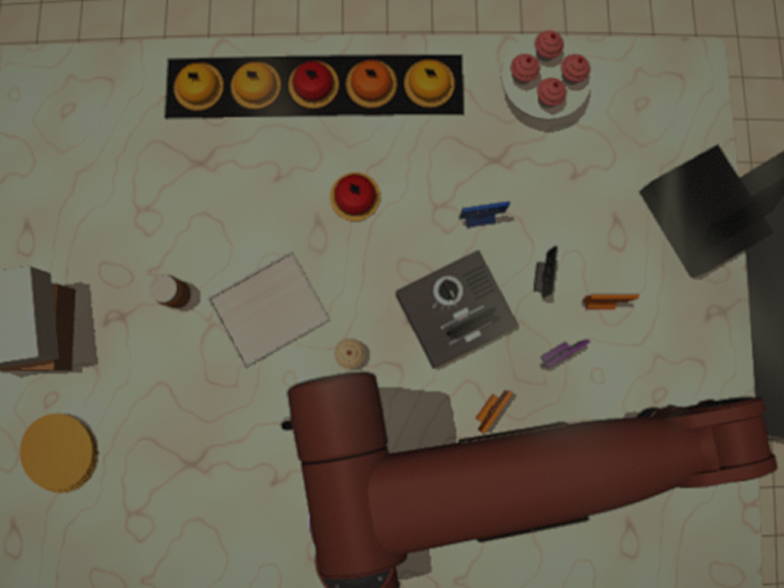

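View pics/scene0.png

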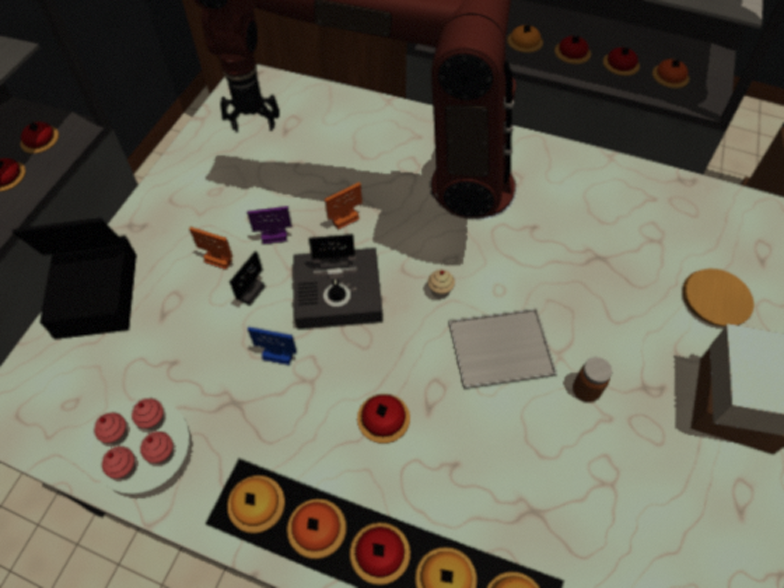

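The top view shows the unit at about (327,221) native pixels, with the sign in its rail, the dial at (320,208), the tray at (192,221), the cupcake at (250,252) and the spare sign at (390,194). I'll zoom in next to get corner positions.

```bash
python3 - <<'E'
import pickle,cv2,numpy as np
a=pickle.load(open("top0.pkl","rb"))["img"][170:270,275:385];b=pickle.load(open("scene0.pkl","rb"))["img"][160:240,200:285]
a=cv2.resize(a,None,fx=5,fy=5,interpolation=cv2.INTER_CUBIC)
b=cv2.resize(b,None,fx=2.8,fy=2.8,interpolation=cv2.INTER_CUBIC)
c=pickle.load(open("top0.pkl","rb"))["img"][175:270,140:245]
c=cv2.resize(c,None,fx=2.3,fy=2.3,interpolation=cv2.INTER_CUBIC)
W=np.zeros((500,800,3),np.uint8);W[:500,:550]=a;W[:b.shape[0],555:555+b.shape[1]]=b;W[240:240+c.shape[0],555:555+c.shape[1]]=c
W=cv2.convertScaleAbs(W,alpha=1.6,beta=10)
cv2.imwrite("pics/c1.png",W[:,:,::-1])
E
```

```text
(no output)
```

View pics/c1.png

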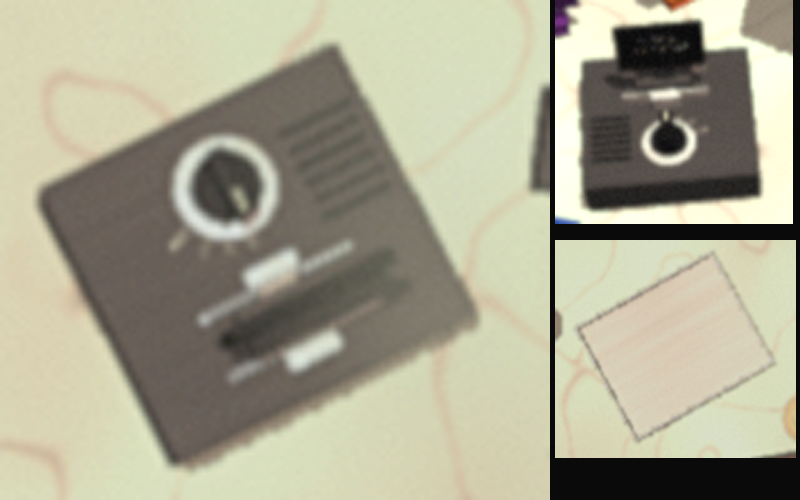

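The crop shows the unit's top corners at (42,190), (335,47), (477,315) and (175,462). The dial is at (225,188) with its pointer towards the rail. The tray corners are clear in the lower right inset.

```bash
python3 - <<'E'
from h import *
import pickle
from scipy.optimize import least_squares
T=pickle.load(open("top0.pkl","rb"));S=pickle.load(open("scene0.pkl","rb"))
f=lambda xy,s,o:(np.array(xy,float)+.5)/s-.5+o
U=f([(42,190),(335,47),(477,315),(175,462)],5,[275,170]) 
L=np.array([[100,110,60],[100,-110,60],[-100,-110,60],[-100,110,60]])
def fit(cams,L,x0):
    def tf(x): c,s=np.cos(x[2]),np.sin(x[2]); return L@np.array([[c,s,0],[-s,c,0],[0,0,1]])+[x[0],x[1],0]
    return least_squares(lambda x:np.concatenate([(w2px(p,tf(x))-u).ravel() for p,u in cams]),x0,x_scale=[100,100,.3])
r=fit([(T,U)],L,[550,-150,.4]);print("unit top",r.x,r.fun.round(1))
US=f([(585-555,182),(760-555,172),(747-555,50),(583-555,62)],2.8,[200,160])
# scene: +x side near camera(bottom)
US=US[[1,0,3,2]]
r2=fit([(S,US)],L,[550,-150,.4]);print("unit scene",r2.x,r2.fun.round(1))
Tr=f([(578-555,328-240),(712-555,252-240),(775-555,362-240),(638-555,440-240)],2.3,[140,175])
print(px2w(T,Tr,12).round(1))
for LL in (np.array([[95,115,12],[95,-115,12],[-95,-115,12],[-95,115,12]]),np.array([[115,95,12],[115,-95,12],[-115,-95,12],[-115,95,12]])):
    r3=fit([(T,Tr)],LL,[550,150,.4]);print("tray",r3.x,r3.fun.round(1))
x=r.x
def loc(x,p): c,s=np.cos(x[2]),np.sin(x[2]); p=np.array(p,float); return np.array([x[0]+c*p[0]-s*p[1],x[1]+s*p[0]+c*p[1],p[2]])
print("dial from unit",loc(x,[45,0,104]),"by px disc",px2w(T,f([[225,188]],5,[275,170]),74), "bar top",px2w(T,f([[226,182]],5,[275,170]),104))
print("rail",loc(x,[-45,0,60]))
print("housings px2w z22+60", px2w(T,f([(271,271),(315,351)],5,[275,170]),82).round(1))
for z,h in (("cupcake",(250,252)),("jar",(122,208)),("spare_sign",(390,194)),("mousse",(253,140)),("sign purple",(402,253)),("orange",(434,213))): print(z,px2w(T,[h],50).round())
print("scene check tray",px2w(S,f([(449,321),(536,311),(556,375),(464,388)],1.4,[0,0]),12).round(1))
print("base reach",np.hypot(*x[:2]))
E
```

```text
unit top [ 4.87644687e+02 -2.24784432e+02  4.47936475e-01] [-1.1 -0.3  0.7 -1.   0.5  0.2 -0.1  1.1]
unit scene [ 4.87778154e+02 -2.22139541e+02  4.48563659e-01] [ 0.4  0.6 -0.8  2.  -0.3 -1.4  0.8 -1.6]
[[521.  359.4  12. ]
 [631.5 164.8  12. ]
 [469.5  72.   12. ]
 [358.5 268.7  12. ]]
tray [495.19347507 216.24887557   0.51472244] [-1.1 -0.1  0.6 -0.9  0.8  0.1 -0.3  0.8]
tray [495.60940015 216.58248524   0.51671778] [ 1.2 -8.2 -7.7 -3.2 -1.6  8.1  7.9  2.9]
dial from unit [ 528.20511032 -205.29463919  104.        ] by px disc [[ 527.70717747 -203.17528661   74.        ]] bar top [[ 527.43984668 -201.31894664  104.        ]]
rail [ 447.08426309 -244.27422544   60.        ]
housings px2w z22+60 [[ 473.1 -230.8   82. ]
 [ 421.9 -257.7   82. ]]
cupcake [[387.  21.  50.]]
jar [[533. 442.  50.]]
spare_sign [[ 573. -438.   50.]]
mousse [[758.  11.  50.]]
sign purple [[ 379. -470.   50.]]
orange [[ 509. -582.   50.]]
scene check tray [[473.1  76.5  12. ]
 [367.2 275.8  12. ]
 [527.6 365.5  12. ]
 [637.2 167.6  12. ]]
base reach 536.9593853162947
```

Both cameras agree: the unit is at about (487.7, -223.5) with yaw 0.448, and the tray is at about (498, 218). First I'll turn the tool by 93° so the jaws lie along the unit's x.

```bash
python3 -m jog '[[[0,0,-8.47,0,0,0,1],[0,0,-8.47,0,0,0,1],[0,0,-8.47,0,0,0,1],[0,0,-8.47,0,0,0,1],[0,0,-8.47,0,0,0,1]]]' 40
python3 -m jog '[[[0,0,-8.47,0,0,0,1],[0,0,-8.47,0,0,0,1],[0,0,-8.47,0,0,0,1],[0,0,-8.47,0,0,0,1],[0,0,-8.47,0,0,0,1]]]'
python3 -m jog '[[[0,0,-8.47,0,0,0,1],[0,0,0,0,0,0,1]]]'
cat >> h.py <<'E'
from scipy.spatial.transform import Rotation as R
def go(target,yaw):
    s=bot.read_state(); M=R.from_rotvec(s["tcp_rot"]); Rm=M.as_matrix()
    y=np.arctan2(Rm[1,0],Rm[0,0])
    print("t",round(s["time"],2),"pos",np.round(s["position"],1),"yaw",round(y,3),"toolz",Rm[:,2].round(4),"F",np.round(s["ft_force"],1),"Tq",np.round(s["ft_torque"],2),"w",round(s["gripper_width"],1))
    T=R.from_matrix(np.array([[np.cos(yaw),np.sin(yaw),0],[np.sin(yaw),-np.cos(yaw),0],[0,0,-1]]))
    print("turn deg",np.degrees((M.inv()*T).as_rotvec()).round(2),"shift units",(Rm.T@(np.array(target)-s["position"])/50).round(3),"(target tool axes)",(T.as_matrix().T@(np.array(target)-s["position"])/50).round(3), "q",np.round(s["joint_pos"],2))
E
python3 -c "
from h import *
go([447.3,-243,126],2.019)"
```

```text
time: 1.4
position: [229.1, -554.6, 231.3]
tcp_rot: [2.647, 1.691, -0.0]
ft_force: [-0.7, -0.3, -1.2]
gripper_width: 85.3
time: 1.9
position: [229.1, -554.6, 231.3]
tcp_rot: [1.858, 2.533, -0.0]
ft_force: [-0.3, 0.8, -0.0]
gripper_width: 85.4
time: 2.1
position: [229.1, -554.5, 231.3]
tcp_rot: [1.671, 2.661, -0.0]
ft_force: [-0.2, -0.4, 0.2]
gripper_width: 85.1
t 2.1 pos [ 229.1 -554.5  231.3] yaw 2.02 toolz [-0.e+00 -1.e-04 -1.e+00] F [-0.2 -0.4  0.2] Tq [ 0.01 -0.01  0.01] w 85.1
turn deg [-0.    0.    0.07] shift units [3.717 6.637 2.106] (target tool axes) [3.725 6.633 2.107] q [-1.4   0.1   0.1   1.56 -0.   -0.28]
```

```bash
for i in 1 2 3; do python3 -m jog '[[[0,0,0,0.24,0.43,0,1],[0,0,0,0.24,0.43,0,1],[0,0,0,0.24,0.43,0,1],[0,0,0,0.24,0.43,0,1],[0,0,0,0.24,0.43,0,1]]]' >/dev/null; done; python3 -m jog '[[[0,0,0,0,0,0,1]]]' >/dev/null
python3 - <<'E'
from h import *
go([447.3,-243,126],2.019)
p=optics.snapshot("top");q=optics.snapshot("scene")
a=cv2.resize(p["img"][170:270,275:385],None,fx=4,fy=4,interpolation=3)
b=cv2.resize(q["img"][120:240,185:285],None,fx=4,fy=4,interpolation=3)
W=np.zeros((480,850,3),np.uint8);W[:400,:440]=a;W[:,445:845]=b
cv2.imwrite("pics/c2.png",cv2.convertScaleAbs(W[:,:800,::-1],alpha=1.6,beta=10))
E
```

```text
t 3.7 pos [ 443.2 -250.8  231.5] yaw 2.016 toolz [ 5.e-04  2.e-04 -1.e+00] F [-0.7 -0.6 -0.8] Tq [ 0.03 -0.02  0.01] w 85.7
turn deg [ 0.03  0.   -0.17] shift units [0.106 0.14  2.11 ] (target tool axes) [0.106 0.142 2.11 ] q [-0.77 -0.17 -0.17  1.57  0.    0.35]
```

View pics/c2.png

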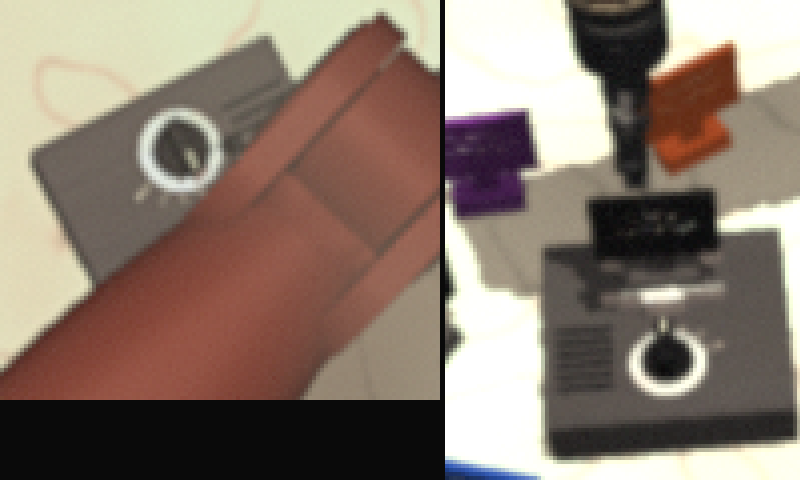

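The scene view shows the open gripper above and behind the sign's board, whose top edge runs from (592,200) to (715,195) in the crop. I'll check that edge against the model.

```bash
python3 - <<'E'
from h import *
import pickle
S=pickle.load(open("scene0.pkl","rb"));T=pickle.load(open("top0.pkl","rb"))
P=px2w(S,[(221.5,170),(252.3,168.5)],186);print(P,P.mean(0),np.linalg.norm(P[0]-P[1]))
f=lambda xy,s,o:(np.array(xy,float)+.5)/s-.5+o
print(px2w(T,f([(225,340),(392,257)],5,[275,170]),185))
E
```

```text
[[ 471.51203533 -287.6136577   186.        ]
 [ 429.45326335 -192.0054796   186.        ]] [ 450.48264934 -239.80956865  186.        ] 104.45029449118861
[[ 421.74706624 -192.06584726  185.        ]
 [ 470.38527313 -292.65592494  185.        ]]
```

Everything agrees on a sign centre of about (447,-242). I'll centre over it, descend and close.

```bash
python3 -m jog '[[[0,0,-0.17,0.11,0.14,0,1],[0,0,0,0,0,0.4,1],[0,0,0,0,0,0.4,1],[0,0,0,0,0,0.4,1],[0,0,0,0,0,0.4,1]]]' ; python3 -m jog '[[[0,0,0,0,0,0.3,1],[0,0,0,0,0,0.2,1],[0,0,0,0,0,0,1]]]' ; python3 -c "
from h import *
go([447.3,-242.5,126],2.019)"
```

```text
time: 4.3
position: [445.8, -245.1, 150.6]
tcp_rot: [1.673, 2.659, -0.0]
ft_force: [0.2, 0.2, -0.1]
gripper_width: 85.4
time: 4.6
position: [445.4, -244.5, 125.1]
tcp_rot: [-1.67, -2.659, -0.0]
ft_force: [-0.5, 0.5, -0.2]
gripper_width: 85.0
t 4.6 pos [ 445.4 -244.5  125.1] yaw 2.02 toolz [-0.0014  0.0012 -1.    ] F [-0.5  0.5 -0.2] Tq [-0.01 -0.02 -0.03] w 85.0
turn deg [-0.04 -0.1   0.06] shift units [ 0.019  0.051 -0.019] (target tool axes) [ 0.019  0.051 -0.019] q [-0.76 -0.17 -0.36  1.38 -0.    0.36]
```

```bash
python3 -m jog '[[[0,0,0,0.02,0.04,0,0.4],[0,0,0,0,0,0,-0.2],[0,0,0,0,0,0,-0.6],[0,0,0,0,0,0,-1],[0,0,0,0,0,0,-1]]]' 45; python3 -m jog '[[[0,0,0,0,0,0,-1],[0,0,0,0,0,0,-1],[0,0,0,0,0,0,-1]]]'; python3 -c "
from h import *
go([447.3,-242.5,126],2.019)"
```

```text
time: 5.1
position: [447.6, -243.2, 126.6]
tcp_rot: [1.669, 2.661, -0.0]
ft_force: [0.3, -0.8, -0.5]
gripper_width: 12.4
time: 5.4
position: [447.9, -243.0, 126.5]
tcp_rot: [1.669, 2.66, 0.001]
ft_force: [4.8, 1.4, 0.3]
gripper_width: 9.3
t 5.4 pos [ 447.9 -243.   126.5] yaw 2.021 toolz [ 0.0012 -0.     -1.    ] F [4.8 1.4 0.3] Tq [ 0.45 -1.06  0.01] w 9.3
turn deg [0.06 0.03 0.12] shift units [ 0.014 -0.006  0.011] (target tool axes) [ 0.014 -0.006  0.011] q [-0.75 -0.17 -0.36  1.38  0.    0.37]
```

Gripped at 9.3 mm wide. I'll ease the side load by about 1 mm and pull straight up.

```bash
python3 -m jog '[[[0,0,0,0,0.02,0,-1],[0,0,0,0,0,-0.04,-1],[0,0,0,0,0,-0.04,-1],[0,0,0,0,0,-0.04,-1],[0,0,0,0,0,-0.04,-1]]]'; python3 -m jog '[[[0,0,0,0,0,-0.06,-1],[0,0,0,0,0,-0.06,-1],[0,0,0,0,0,-0.1,-1],[0,0,0,0,0,-0.1,-1],[0,0,0,0,0,-0.1,-1]]]';python3 -m jog '[[[0,0,0,0,0,-0.15,-1],[0,0,0,0,0,-0.2,-1],[0,0,0,0,0,-0.2,-1],[0,0,0,0,0,0,-1],[0,0,0,0,0,0,-1]]]'; python3 -c "
from h import *
go([500,219,220],2.019)"
```

```text
time: 5.9
position: [447.7, -242.2, 133.8]
tcp_rot: [-1.669, -2.659, -0.0]
ft_force: [-0.4, 0.9, -5.4]
gripper_width: 9.5
time: 6.4
position: [448.4, -242.9, 156.1]
tcp_rot: [1.669, 2.66, -0.001]
ft_force: [-0.8, -0.1, -2.3]
gripper_width: 9.5
time: 6.9
position: [448.5, -242.8, 183.1]
tcp_rot: [1.669, 2.661, -0.0]
ft_force: [0.2, -0.3, -2.9]
gripper_width: 9.3
t 6.9 pos [ 448.5 -242.8  183.1] yaw 2.021 toolz [ 5.e-04 -6.e-04 -1.e+00] F [ 0.2 -0.3 -2.9] Tq [ 0.08  0.06 -0.01] w 9.3
turn deg [0.01 0.04 0.11] shift units [ 7.868  4.946 -0.742] (target tool axes) [ 7.877  4.931 -0.737] q [-0.75 -0.18 -0.27  1.48 -0.    0.37]
```

```bash
python3 -m jog '[[[0,0,0,0,0,-0.35,-1],[0,0,0,0,0,-0.35,-1],[0,0,0,0.2,0.13,0,-1],[0,0,0,0.4,0.25,0,-1],[0,0,0,0.4,0.25,0,-1]]]' 45 >/dev/null; for i in 1 2 3; do python3 -m jog '[[[0,0,0,0.44,0.275,0,-1],[0,0,0,0.44,0.275,0,-1],[0,0,0,0.44,0.275,0,-1],[0,0,0,0.44,0.275,0,-1],[0,0,0,0.44,0.275,0,-1]]]' >/dev/null; done; python3 -m jog '[[[0,0,0,0.2,0.13,0,-1],[0,0,0,0,0,0,-1]]]'; python3 - <<'E'
from h import *
go([500,219,220],2.019)
p=optics.snapshot("top");q=optics.snapshot("scene")
a=cv2.resize(p["img"][150:280,130:390],None,fx=1.5,fy=1.5,interpolation=3)
b=cv2.resize(q["img"][120:300,215:415],None,fx=2,fy=2,interpolation=3)
W=np.zeros((400,800,3),np.uint8);W[:195,:390]=a;W[:360,395:795]=b
cv2.imwrite("pics/c3.png",cv2.convertScaleAbs(W[:,:800,::-1],alpha=1.6,beta=10))
E
```

```text
time: 9.1
position: [497.7, 216.2, 216.6]
tcp_rot: [-1.666, -2.662, 0.002]
ft_force: [-0.7, 0.4, -2.5]
gripper_width: 9.6
t 9.1 pos [497.7 216.2 216.6] yaw 2.023 toolz [-1.5e-03 -2.0e-04 -1.0e+00] F [-0.7  0.4 -2.5] Tq [-0.04  0.02 -0.  ] w 9.6
turn deg [-0.08 -0.03  0.24] shift units [ 0.03   0.066 -0.068] (target tool axes) [ 0.03   0.066 -0.068] q [ 0.17 -0.07 -0.11  1.54  0.    1.29]
```

View pics/c3.png

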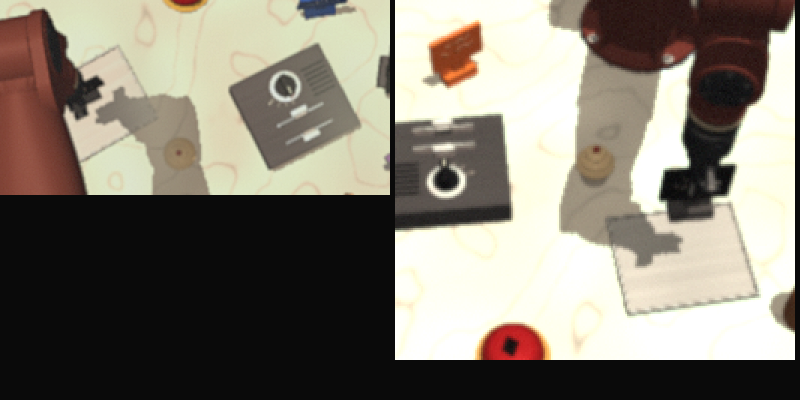

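The sign hangs upright over the tray (scene crop around (697,190)) and the rail is empty. Now I'll lower it, expecting contact at a TCP height of about 70.

```bash
python3 -m jog '[[[0,0,0,0.03,0.06,0.2,-1],[0,0,0,0,0,0.4,-1],[0,0,0,0,0,0.4,-1],[0,0,0,0,0,0.4,-1],[0,0,0,0,0,0.4,-1]]]' >/dev/null;  python3 -m jog '[[[0,0,0,0,0,0.4,-1],[0,0,0,0,0,0.3,-1],[0,0,0,0,0,0.1,-1],[0,0,0,0,0,0.05,-1],[0,0,0,0,0,0,-1]]]'; python3 -m jog '[[[0,0,0,0,0,0.04,-1],[0,0,0,0,0,0.04,-1],[0,0,0,0,0,0.04,-1],[0,0,0,0,0,0,-1]]]'
```

```text
time: 10.2
position: [500.9, 217.3, 85.7]
tcp_rot: [1.67, 2.661, 0.001]
ft_force: [-0.2, 0.4, -1.8]
gripper_width: 9.3
time: 10.6
position: [500.5, 217.4, 79.1]
tcp_rot: [-1.67, -2.661, 0.0]
ft_force: [-0.2, -0.0, -1.9]
gripper_width: 9.4
```

```bash
python3 -m jog '[[[0,0,0,0,0,0.03,-1],[0,0,0,0,0,0.03,-1],[0,0,0,0,0,0.03,-1],[0,0,0,0,0,0,-1]]]';  python3 -m jog '[[[0,0,0,0,0,0.02,-1],[0,0,0,0,0,0.02,-1],[0,0,0,0,0,0,-1]]]'; python3 -m jog '[[[0,0,0,0,0,0.02,-1],[0,0,0,0,0,0.02,-1],[0,0,0,0,0,0,-1]]]'
```

```text
time: 11.0
position: [500.4, 217.4, 74.5]
tcp_rot: [-1.67, -2.661, 0.001]
ft_force: [-0.1, 0.0, -2.4]
gripper_width: 9.4
time: 11.3
position: [500.5, 217.4, 72.6]
tcp_rot: [-1.67, -2.661, 0.0]
ft_force: [-0.2, 0.7, -1.4]
gripper_width: 9.4
time: 11.6
position: [500.5, 217.4, 70.6]
tcp_rot: [-1.67, -2.661, 0.0]
ft_force: [-0.8, -0.1, -2.8]
gripper_width: 9.5
```

```bash
python3 -m jog '[[[0,0,0,0,0,0.02,-1],[0,0,0,0,0,0.02,-1],[0,0,0,0,0,0,-1]]]';  python3 -m jog '[[[0,0,0,0,0,0.01,-1],[0,0,0,0,0,0.01,-1],[0,0,0,0,0,0,-1]]]'
```

```text
time: 11.9
position: [500.9, 217.6, 70.5]
tcp_rot: [1.669, 2.661, 0.001]
ft_force: [-5.4, 0.1, 11.5]
gripper_width: 9.3
time: 12.2
position: [501.0, 217.6, 70.5]
tcp_rot: [1.669, 2.66, 0.001]
ft_force: [-8.7, -1.4, 19.2]
gripper_width: 9.2
```

Contact at 70.5, as predicted. I'll back off the excess push and release gently.

```bash
python3 -m jog '[[[0,0,0,0,0,-0.02,-1],[0,0,0,0,0,-0.025,-1],[0,0,0,0,0,0,-1]]]' 20;  python3 -m jog '[[[0,0,0,0,0,0,-0.7],[0,0,0,0,0,0,-0.55],[0,0,0,0,0,0,-0.3],[0,0,0,0,0,0,0],[0,0,0,0,0,0,0.3]]]';python3 -m jog '[[[0,0,0,0,0,0,0.6],[0,0,0,0,0,0,0.6],[0,0,0,0,0,-0.1,0.6],[0,0,0,0,0,-0.3,0.6],[0,0,0,0,0,-0.4,0.6]]]';python3 -m jog '[[[0,0,0,0,0,-0.4,0.6],[0,0,0,0,0,-0.4,0.6],[0,0,0,0,0,-0.5,0.6],[0,0,0,0,0,-0.5,0.6],[0,0,0,0,0,-0.4,0.6]]]'
python3 - <<'E'
from h import *
go([528.5,-204,190],.448+np.pi)
p=optics.snapshot("top");q=optics.snapshot("scene")
a=cv2.resize(p["img"][170:280,130:260],None,fx=3,fy=3,interpolation=3)
b=cv2.resize(q["img"][160:300,290:420],None,fx=3,fy=3,interpolation=3)
W=np.zeros((420,785,3),np.uint8);W[:330,:390]=a;W[:420,395:785]=b
cv2.imwrite("pics/c4.png",cv2.convertScaleAbs(W[:,:800,::-1],alpha=1.6,beta=10))
E
```

```text
time: 12.5
position: [501.0, 217.5, 70.5]
tcp_rot: [1.669, 2.661, 0.001]
ft_force: [-1.4, 0.8, 4.5]
gripper_width: 9.4
time: 13.0
position: [500.6, 217.4, 69.9]
tcp_rot: [1.67, 2.661, -0.0]
ft_force: [0.4, 0.1, 0.1]
gripper_width: 55.1
time: 13.5
position: [500.1, 217.3, 110.8]
tcp_rot: [-1.669, -2.661, 0.001]
ft_force: [0.2, -0.5, -0.1]
gripper_width: 68.7
time: 14.0
position: [501.0, 217.5, 223.1]
tcp_rot: [1.669, 2.66, 0.002]
ft_force: [1.1, 1.2, -0.1]
gripper_width: 68.4
t 14.0 pos [501.  217.5 223.1] yaw 2.021 toolz [ 2.4e-03  3.0e-04 -1.0e+00] F [ 1.1  1.2 -0.1] Tq [-0.05 -0.01 -0.02] w 68.4
turn deg [ 7.000e-02  1.400e-01 -8.988e+01] shift units [-7.83  -3.173  0.662] (target tool axes) [ 3.155 -7.837  0.663] q [ 0.17 -0.07 -0.09  1.54 -0.    1.29]
```

View pics/c4.png

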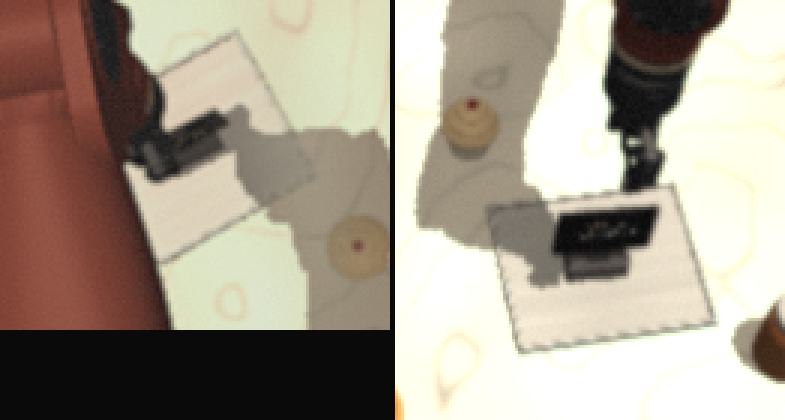

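The sign stands upright and released in the tray, centred at (595,240) in the scene crop. Next I'll move over the dial.

```bash
for i in 1 2 3; do python3 -m jog '[[[0,0,0,-0.48,-0.195,0,0.4],[0,0,0,-0.48,-0.195,0,0.4],[0,0,0,-0.48,-0.195,0,0.4],[0,0,0,-0.48,-0.195,0,0.4],[0,0,0,-0.48,-0.195,0,0.4]]]' >/dev/null; done; python3 -m jog '[[[0,0,0,-0.4,-0.17,0,0.4],[0,0,0,-0.2,-0.08,0,0.4],[0,0,-8.5,0,0,0,0.4],[0,0,-8.5,0,0,0,0.4],[0,0,-8.5,0,0,0,0.4]]]'; python3 -m jog '[[[0,0,-8.5,0,0,0,0.4],[0,0,-8.5,0,0,0,0.4],[0,0,-8.5,0,0,0,0.4],[0,0,-8.5,0,0,0,0.4],[0,0,-8.5,0,0,0,0.4]]]'>/dev/null;  python3 -m jog '[[[0,0,-8.5,0,0,0,0.4],[0,0,-8.5,0,0,0,0.4],[0,0,-4.9,0,0,0,0.4],[0,0,0,0,0,0,0.4]]]' >/dev/null; python3 -c "
from h import *
go([529,-203.6,120],.448+np.pi)"
```

```text
time: 16.1
position: [527.3, -202.4, 220.0]
tcp_rot: [-1.032, -2.967, -0.0]
ft_force: [0.1, 0.4, 0.5]
gripper_width: 59.8
t 17.0 pos [ 527.3 -202.2  220. ] yaw -2.692 toolz [-1.e-04  2.e-04 -1.e+00] F [0.6 0.6 0.2] Tq [-0.04 -0.1  -0.05] w 59.9
turn deg [ 0.01 -0.    0.11] shift units [-0.019 -0.041  2.001] (target tool axes) [-0.019 -0.04   2.001] q [-0.6  -0.01 -0.04  1.54  0.   -1.05]
```

```bash
python3 -m jog '[[[0,0,0,-0.02,-0.04,0.4,0.4],[0,0,0,0,0,0.5,0.4],[0,0,0,0,0,0.5,0.4],[0,0,0,0,0,0.5,0.4],[0,0,0,0,0,0.1,0.4]]]' >/dev/null;  python3 -m jog '[[[0,0,0,0,0,0,0.3]]]'; python3 - <<'E'
from h import *
go([529,-203.6,79],.448+np.pi)
q=optics.snapshot("scene")
save(q,"pics/c5.png",(200,120,300,240),5)
E
```

```text
time: 17.6
position: [528.6, -203.6, 119.6]
tcp_rot: [0.696, -3.062, -0.002]
ft_force: [0.7, -0.5, 0.6]
gripper_width: 55.2
t 17.6 pos [ 528.6 -203.6  119.6] yaw -2.695 toolz [-1.3e-03  8.0e-04 -1.0e+00] F [ 0.7 -0.5  0.6] Tq [ 0.06 -0.05  0.03] w 55.2
turn deg [ 0.07 -0.04 -0.06] shift units [-0.007 -0.004  0.812] (target tool axes) [-0.007 -0.003  0.812] q [-0.6   0.01 -0.2   1.36 -0.   -1.05]
```

View pics/c5.png

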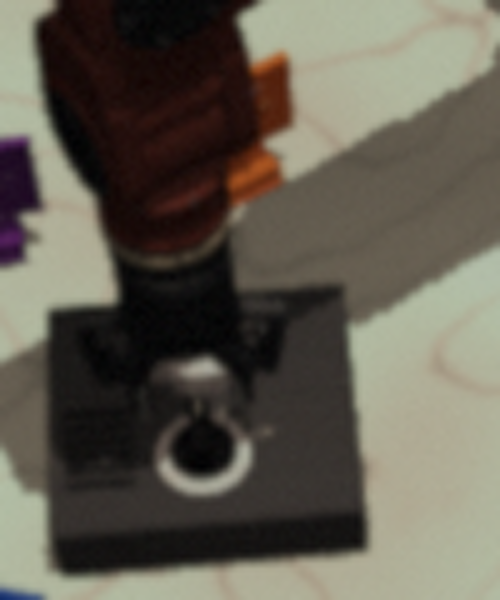

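The fingers straddle the dial, which is at (205,450), with the gripper in line. I'll descend and grip.

```bash
python3 -m jog '[[[0,0,0,0,0,0.25,0.2],[0,0,0,0,0,0.25,0.2],[0,0,0,0,0,0.2,0.2],[0,0,0,0,0,0.1,0.2],[0,0,0,0,0,0,0.2]]]' 60;  python3 -m jog '[[[0,0,0,0,0,0,-0.2],[0,0,0,0,0,0,-0.5],[0,0,0,0,0,0,-0.8],[0,0,0,0,0,0,-1],[0,0,0,0,0,0,-1]]]'; python3 -m jog '[[[0,0,0,0,0,0,-1],[0,0,0,0,0,0,-1],[0,0,0,0,0,0,-1]]]';  python3 -c "
from h import *
go([529,-203.6,79],.448+np.pi)"
```

```text
time: 18.15
position: [528.5, -203.8, 78.8]
tcp_rot: [0.698, -3.062, -0.002]
ft_force: [-0.2, -0.0, -0.4]
gripper_width: 51.5
time: 18.65
position: [528.4, -202.1, 80.9]
tcp_rot: [0.7, -3.062, -0.006]
ft_force: [-8.0, 11.7, 11.9]
gripper_width: 12.6
time: 18.95
position: [528.4, -202.1, 81.0]
tcp_rot: [0.7, -3.062, -0.005]
ft_force: [-7.2, 12.4, 10.9]
gripper_width: 12.7
t 18.95 pos [ 528.4 -202.1   81. ] yaw -2.692 toolz [-0.0013  0.0033 -1.    ] F [-7.2 12.4 10.9] Tq [2.35 1.5  0.06] w 12.7
turn deg [0.2  0.02 0.09] shift units [ 0.002 -0.032  0.039] (target tool axes) [ 0.002 -0.032  0.039] q [-0.6   0.03 -0.25  1.29  0.   -1.05]
```

The dial bar is gripped. The forces say the axis is about 2 mm further along tool +y and the tips sit about 2 mm low, so I'll relieve both.

```bash
python3 -m jog '[[[0,0,0,0,0.02,-0.03,-1],[0,0,0,0,0.02,-0.02,-1],[0,0,0,0,0,0,-1],[0,0,0,0,0,0,-1]]]' ;  python3 -c "
from h import *
go([529,-203.6,79],.448+np.pi)"
```

```text
time: 19.35
position: [528.2, -201.9, 81.2]
tcp_rot: [0.699, -3.063, -0.002]
ft_force: [5.9, 0.4, -14.8]
gripper_width: 12.6
t 19.35 pos [ 528.2 -201.9   81.2] yaw -2.693 toolz [-3.0e-04  1.1e-03 -1.0e+00] F [  5.9   0.4 -14.8] Tq [ 0.02 -1.2   0.03] w 12.6
turn deg [0.06 0.01 0.03] shift units [ 0.    -0.038  0.043] (target tool axes) [ 0.    -0.038  0.043] q [-0.6   0.03 -0.26  1.29  0.   -1.05]
```

```bash
python3 -m jog '[[[0,0,0,-0.01,0,0.025,-1],[0,0,5,0,0,0,-1],[0,0,5,0,0,0,-1],[0,0,5,0,0,0,-1],[0,0,0,0,0,0,-1]]]' 80; python3 -m jog '[[[0,0,5,0,0,0,-1],[0,0,5,0,0,0,-1],[0,0,5,0,0,0,-1],[0,0,5,0,0,0,-1],[0,0,0,0,0,0,-1]]]'; python3 -c "
from h import *
go([528.3,-202,81],.448+np.pi-1.22)"
```

```text
time: 19.85
position: [528.2, -201.6, 81.1]
tcp_rot: [0.291, -3.127, -0.001]
ft_force: [-2.1, 3.1, -3.9]
gripper_width: 12.1
time: 20.35
position: [528.1, -201.3, 81.1]
tcp_rot: [-0.254, -3.13, -0.002]
ft_force: [-2.5, 5.7, -2.7]
gripper_width: 12.3
t 20.35 pos [ 528.1 -201.3   81.1] yaw 2.979 toolz [-0.0012  0.0014 -1.    ] F [-2.5  5.7 -2.7] Tq [1.08 0.53 0.12] w 12.3
turn deg [ 0.04 -0.1  34.94] shift units [-0.006 -0.013  0.003] (target tool axes) [-0.012 -0.008  0.003] q [-0.6   0.03 -0.25  1.29  0.   -0.43]
```

```bash
python3 -m jog '[[[0,0,5,0,0,0,-1],[0,0,5,0,0,0,-1],[0,0,5,0,0,0,-1],[0,0,5,0,0,0,-1],[0,0,0,0,0,0,-1]]]'; python3 -m jog '[[[0,0,5,0,0,0,-1],[0,0,5,0,0,0,-1],[0,0,2,0,0,0,-1],[0,0,0,0,0,0,-1],[0,0,0,0,0,0,-1]]]';  python3 -c "
from h import *
go([528.3,-202,81],.448+np.pi-1.22)"
```

```text
time: 20.85
position: [528.2, -200.9, 81.1]
tcp_rot: [-0.793, -3.038, -0.003]
ft_force: [-2.1, 8.5, -1.5]
gripper_width: 12.3
time: 21.35
position: [528.3, -200.7, 81.1]
tcp_rot: [-1.102, -2.94, -0.003]
ft_force: [-1.7, 8.0, -1.5]
gripper_width: 12.1
t 21.35 pos [ 528.3 -200.7   81.1] yaw 2.424 toolz [-8.0e-04  2.4e-03 -1.0e+00] F [-1.7  8.  -1.5] Tq [1.71 0.39 0.14] w 12.1
turn deg [ 0.07 -0.13  3.14] shift units [-0.017 -0.019  0.003] (target tool axes) [-0.018 -0.018  0.003] q [-0.6   0.03 -0.25  1.29  0.    0.12]
```

```bash
for i in 1; do python3 -m jog '[[[0,0,1,0,0,0,-1],[0,0,0,0,0,0,-1]]]' >/dev/null; python3 -c "
from h import *
go([528.3,-202,81],.448+np.pi-1.22)"; python3 -m jog '[[[0,0,1,0,0,0,-1],[0,0,0,0,0,0,-1]]]' >/dev/null; python3 -c "
from h import *
go([528.3,-202,81],.448+np.pi-1.22)"; python3 -m jog '[[[0,0,1,0,0,0,-1],[0,0,0,0,0,0,-1]]]' >/dev/null; python3 -c "
from h import *
go([528.3,-202,81],.448+np.pi-1.22)"; done
```

```text
t 21.55 pos [ 528.3 -200.7   81.2] yaw 2.406 toolz [-7.0e-04  2.4e-03 -1.0e+00] F [-1.3  8.3 -1.5] Tq [1.68 0.33 0.16] w 11.8
turn deg [ 0.07 -0.12  2.11] shift units [-0.016 -0.019  0.003] (target tool axes) [-0.017 -0.019  0.003] q [-0.6   0.03 -0.25  1.29  0.    0.14]
t 21.75 pos [ 528.3 -200.7   81.1] yaw 2.389 toolz [-8.0e-04  2.5e-03 -1.0e+00] F [-0.9  8.1 -1.9] Tq [1.72 0.32 0.18] w 12.3
turn deg [ 0.07 -0.13  1.11] shift units [-0.018 -0.019  0.002] (target tool axes) [-0.018 -0.019  0.002] q [-0.6   0.03 -0.25  1.29  0.    0.16]
t 21.95 pos [ 528.3 -200.7   81.1] yaw 2.372 toolz [-7.0e-04  2.5e-03 -1.0e+00] F [-0.9  8.  -1.6] Tq [1.7  0.28 0.16] w 12.6
turn deg [ 0.08 -0.13  0.11] shift units [-0.018 -0.019  0.003] (target tool axes) [-0.018 -0.019  0.003] q [-0.6   0.03 -0.25  1.29  0.    0.17]
```

```bash
python3 -m jog '[[[0,0,1,0,0,0,-1],[0,0,0,0,0,0,-1]]]' >/dev/null; python3 -c "
from h import *
go([528.3,-202,81],.448+np.pi-1.24)"; python3 -m jog '[[[0,0,1,0,0,0,-1],[0,0,0,0,0,0,-1]]]' >/dev/null; python3 - <<'E'
from h import *
go([528.3,-202,81],.448+np.pi-1.24)
q=optics.snapshot("scene");p=optics.snapshot("top")
a=cv2.resize(p["img"][170:270,275:385],None,fx=3.5,fy=3.5,interpolation=3)
b=cv2.resize(q["img"][150:240,200:285],None,fx=4.8,fy=4.8,interpolation=3)
W=np.zeros((440,800,3),np.uint8);W[:350,:385]=a;W[:432,390:798]=b
cv2.imwrite("pics/c6.png",cv2.convertScaleAbs(W[:,:,::-1],alpha=1.8,beta=15))
E
```

```text
t 22.15 pos [ 528.3 -200.7   81.1] yaw 2.354 toolz [-7.0e-04  2.6e-03 -1.0e+00] F [-0.5  9.3 -1.3] Tq [1.73 0.3  0.15] w 12.6
turn deg [ 0.07 -0.13  0.26] shift units [-0.018 -0.019  0.002] (target tool axes) [-0.018 -0.019  0.002] q [-0.6   0.03 -0.25  1.29  0.    0.19]
t 22.35 pos [ 528.4 -200.7   81.1] yaw 2.337 toolz [-7.0e-04  2.6e-03 -1.0e+00] F [-1.8  8.6 -2. ] Tq [1.79 0.34 0.21] w 12.3
turn deg [ 0.07 -0.13 -0.74] shift units [-0.018 -0.019  0.002] (target tool axes) [-0.018 -0.019  0.002] q [-0.6   0.03 -0.25  1.29  0.    0.21]
```

View pics/c6.png

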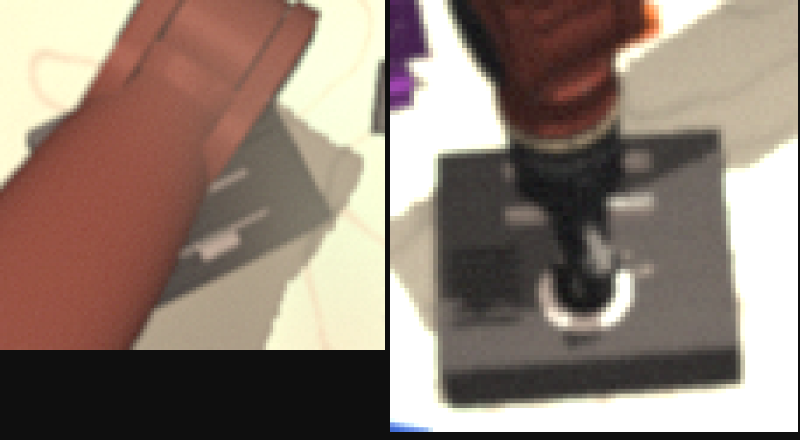

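The fingers hold the bar on its ring at (585,300), but the pointer is hidden. I'll feel for the hard stop with small steps.

```bash
cat >> h.py <<'E'
def tq():
    s=bot.read_state(); M=R.from_rotvec(s["tcp_rot"]).as_matrix(); y=np.arctan2(M[1,0],M[0,0])%(2*np.pi)
    print("t",round(s["time"],2),"turned",round(.448+np.pi-y,4),"Tz",round(s["ft_torque"][2],3),"F",np.round(s["ft_force"],1),"w",round(s["gripper_width"],1))
E
python3 -m jog '[[[0,0,0,0,0,0,-1]]]' >/dev/null; python3 -c "import h;h.tq()"; python3 -m jog '[[[0,0,1,0,0,0,-1],[0,0,0,0,0,0,-1]]]' >/dev/null; python3 -c "import h;h.tq()"; python3 -m jog '[[[0,0,0,0,0,0,-1]]]' >/dev/null; python3 -c "import h;h.tq()"; python3 -m jog '[[[0,0,1,0,0,0,-1],[0,0,0,0,0,0,-1]]]' >/dev/null; python3 -c "import h;h.tq()"; python3 -m jog '[[[0,0,0,0,0,0,-1]]]' >/dev/null; python3 -c "import h;h.tq()"
```

```text
t 22.55 turned 1.2524 Tz 0.203 F [-0.7  9.2 -1.9] w 12.6
t 22.75 turned 1.27 Tz 0.439 F [-0.9  8.  -2.3] w 12.5
t 22.85 turned 1.2695 Tz 0.337 F [-0.1  8.9 -2.2] w 12.2
t 23.05 turned 1.2865 Tz 1.052 F [-1.4  8.4 -2.7] w 12.0
t 23.15 turned 1.286 Tz 1.048 F [-2.7  7.8 -1.8] w 12.6
```

The hard stop appears at a tool turn of about 1.26, which matches the given 1.27, so the dial follows the tool with no slip. I'll back off to about 1.24, past the third click and short of the stop.

```bash
python3 -m jog '[[[0,0,-1.25,0,0,0,-1],[0,0,-1.25,0,0,0,-1],[0,0,0,0,0,0,-1],[0,0,0,0,0,0,-1]]]' >/dev/null; python3 -c "import h;h.tq()";  python3 -m jog '[[[0,0,0,0,0,0,-1],[0,0,0,0,0,0,-1],[0,0,0,0,0,0,-1],[0,0,0,0,0,0,-1]]]' >/dev/null; python3 - <<'E'
from h import *
tq()
p=optics.snapshot("top");q=optics.snapshot("scene")
a=cv2.resize(p["img"][100:290,90:420],None,fx=1.2,fy=1.2,interpolation=3)
b=cv2.resize(q["img"][120:320,120:450],None,fx=1.2,fy=1.2,interpolation=3)
W=np.zeros((480,800,3),np.uint8);W[:a.shape[0],:a.shape[1]]=a;W[:b.shape[0],400:400+b.shape[1]]=b
c=cv2.resize(q["img"][175:225,225:265],None,fx=4.5,fy=4.5,interpolation=3);W[250:475,:180]=c
cv2.imwrite("pics/c7.png",cv2.convertScaleAbs(W[:,:,::-1],alpha=1.6,beta=10))
E
```

```text
t 23.55 turned 1.2436 Tz 0.165 F [-1.7  8.  -1.1] w 12.4
t 23.95 turned 1.2437 Tz 0.157 F [-1.3  8.  -1.9] w 12.3
```

View pics/c7.png

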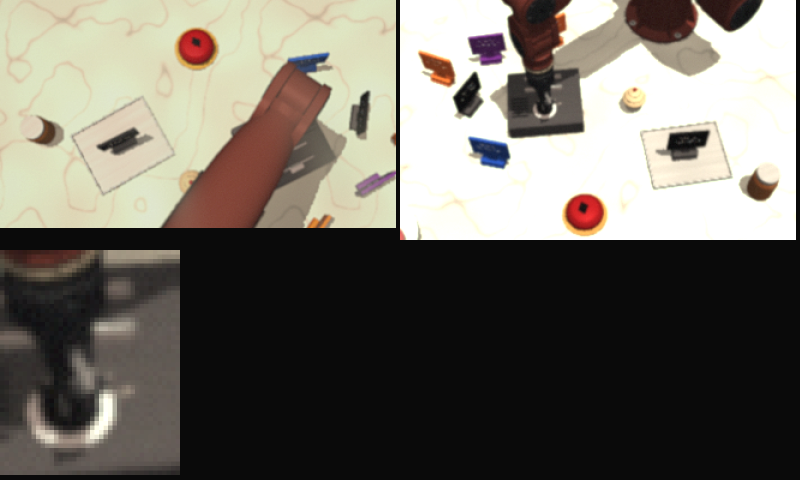

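The sign stands upright in the tray, at (120,140) in the top inset and (687,143) in the scene inset, and the bystanders haven't moved. The dial is held at about 1.24 rad with a torque of 0.16 N m, the spring value expected at the third click. Handing in.

```bash
python3 -c "
from h import *
print(order.sign_off())"
```

```text
the job is handed in; nothing more can be done
None
```

I pulled the price sign straight up out of the rail, stood it in the steel tray and let go. I then turned the dial clockwise past the first two clicks to the third and handed the job in with the fingers still holding it, at about 24 s on the clock.

**Sign:** the last pictures from both cameras show it upright near the middle of the tray. It touched down at a tool height of 70.5 mm, as predicted. My lowering steps pressed it down with up to about 19 N before I backed off and released it.

**Dial:** the fingers hid the pointer, so I judged the angle by feel. The hard stop appeared at a measured tool turn of about 1.26 rad, against the given 1.27. I pressed on it briefly with about 1 N m, then backed off to 1.244 rad. The holding torque there was steady at 0.16 N m, the spring value given for the third click. About 8 N of side force remained on the grip.

**Everything else:** by eye, the cupcake, mousse cake, jar, spare sign and coloured look-alikes in those pictures were where they started. I did not measure them again, and the arm hid part of the top view. No check failed or disagreed.

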